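# Tidy the tin away: load the tray and slide it home under the drawers

## Robot

A 6-joint arm with a two-finger parallel gripper is mounted at the origin on the work surface. World frame = base frame: x ahead of the robot, y to its left, z up, the work surface at z = 0. Lengths are in m, angles in rad, forces in N, time in s.
With the tool pointing down it reaches from about 0.225 to 0.875 m from the base axis. Payload 3.4 kg.
Tool frame: the origin (TCP) lies at the very end of the fingers, on their centre line; the grasp point (between the pads) lies manip.grip_point_offset behind it (manip.grip_point_offset is the distance from the TCP to the grasp point, in m); z points along the fingers, y is the line along which they close (so a half turn about z gives the same grasp; the last joint's range is limited). The gripper opens to 85 mm and grips with 20 to 120 N. Pads are 22 mm wide; open, the fingers measure 114 mm over their backs; the gripper's body (76 mm by 85 mm) begins 54 mm behind the grasp point. The pads swing forward as they close: fully open they stand 13 mm farther back than shut.
Start: joints at [-1.435, 0.276, 1.505, -0, 1.361, -0.121], TCP at [0.146, -0.556, 0.231] pointing down, gripper open.
Joint ranges: [-2.89, 2.89], [-0.75, 2.08], [0.22, 2.7], [-1.18, 4.32], [0.11, 2.71], [-2.7, 2.7]. Speed limits (rad/s): [2.57, 2.57, 3.14, 3.14, 3.14, 3.14].

## Interface

Orientations are given as a unit quaternion [w, x, y, z].
In Python, from rig import manip gives the robot as it stands.
- The arm moves only by the shell command python3 -m pendant 'ROWS' [FORCE]. ROWS is JSON, a list of rows, each an object of numbers: "jaw": the opening, from -1 (shut) to 1 (fully open); "tx", "ty", "tz": the shift along the world's x, y, z in cm; "ax", "ay", "az": the turn, a rotation vector about the world's x, y, z in degrees. In form: [{"jaw": .., "tx": .., "ty": .., "tz": .., "ax": .., "ay": .., "az": ..}, ...]. A call has 1 to 10 rows; each row is the pose to reach, as a shift and turn from the pose commanded when the call began; what a row does not reach only later rows make up. A row lasts 1/8 s, in which the tool goes at most 62.5 mm and 10.7 degrees, less where a joint would pass 70% of its speed; a pose out of reach is approached as far as the arm can. A call with a gripper value outside its range is refused whole. The fingers move at their own pace and stop on an object; FORCE is the grip in N (left out, the last holds). Time passes only in rows, so rows that repeat a pose let the fingers close. It gives the time, the measured TCP pose, the force, the opening and the grip force at its end, in the units of the state.
- manip.get_state(): the state, without advancing time (a new reading comes with each control period).
- manip.get_image(name): name is "side" or "top"; returns a dict with "pixels" (420x560x3 uint8, blue, green, red), "depth" (420x560 float32, m along the optical axis (not along the pixel's ray), 0 where there is no reading), "fx", "fy", "cx", "cy" (pixels), "pose" (4x4, takes a point from camera to world coordinates). Camera axes: x right, y down, z forward; pixel columns grow to the right and rows downward; lengths in m; the calibration is good to about 2 mm. A picture is of the moment at which its call begins.
- manip.sign_off(): hands the job in; it is judged then, once.
The state is a dict: "clock": time; "qpos": joint angles; "qd": joint speeds; "effort": joint torques, N m; "position": TCP position; "ee_rot": TCP orientation; "contact_force": force on the tool from outside, world axes, zero at the start; "moment": the same for the moment, N m; "width": finger opening in m; "gripper_force": force on a finger pad.
Only numpy, scipy, OpenCV 4.12 (cv2) and the standard library are available. Lean on these libraries where they do the work, as an engineer would, in place of code of your own. Each camera call takes 0.05 s, during which the arm holds its last target. There are 200 camera calls.

## Task

Lay the closed tin pencil box gently in the free half of the wooden tray, flat beside the abacus, and let go of it. Then, keeping the tray level, slide it with its load into the open bay under the little drawer unit, tab end last, until it is fully home with its front flush with the bay's mouth, without ramming it. Leave the tumbler, the sharpener and the glue bottle where they stand.

Things in the scene. Friction and masses are not known exactly. Their poses are not given: they have to be found in the camera images.
- tray: Loose brown wooden tray, 180 mm long (x), 130 wide (y); origin at the centre of its underside. Floor 5 mm thick, walls 5 thick and 18 high; front panel (x -90 to -84) 35 high, with an upright pull tab standing out to -x. The +x end enters the bay first. The abacus lies in its +y half; the -y half is free (inside, y from -60 to about +6 mm). 0.2 kg.
- tray_tab (a point): Centre of the tray's tab, 105 mm to -x of the tray's origin and 21 mm above its underside. The tab is 30 mm long along the tray's x (from 90 to 120 mm before the tray's origin), 12 mm thick along y, and reaches from 4 to 38 mm above the underside. Axes as the tray's.
- tin: Loose closed tin pencil box of bare metal, 150 mm long (x), 50 mm wide (y), 34 mm high; lid shut, all one piece. Origin at the centre of its underside, z up. About 0.15 kg.
- abacus: Small wooden abacus with red beads, 150 mm (x) by 48 mm (y) by 12 mm high, lying loose and flat on the tray's floor in the tray's +y half, long side along the tray's x. Origin at the centre of its underside.
- organiser: Fixed plywood unit: two drawers above an open bay with the table as floor. Origin on the table, middle of the bay's mouth; x into the bay. Bay 136 mm wide (y), 60 high, 180 deep to a stop strip; over the first 30 mm its cheeks flare to 152 wide at the mouth. The drawers (z 60 to 140 mm, 172 wide) jut out over the mouth to x = -20 mm; the unit ends at x = 200 mm.
- bay_mouth (a point): Middle of the bay's mouth at table height, the same as the organiser's origin.
- bay_home (a point): Where the tray's origin is when the tray is fully home: 90 mm inside the mouth, at table height; axes as the organiser's (x into the bay).
- tumbler: Bystander: empty stainless steel tumbler, 72 mm across, 98 mm high, standing loose. Origin at the centre of its underside.
- sharpener: Bystander: loose green plastic sharpener, a rounded block 62 x 44 mm and 42 mm high. Origin at the centre of its underside.
- glue: Bystander: white bottle of glue, 48 mm across, 110 mm high, standing loose. Origin at the centre of its underside.
Not all that is in view belongs to the job. Of the things that look like the tray, the largest one is meant.

How it is judged:
By the outcome, as a careful person would: the job done as asked, in the order asked, and still so for the second after the job is handed in, with the robot touching nothing.
It also fails if it takes over 61 s, if anything falls off the work surface, if the arm or the gripper's body presses on something with over 40 N, if the wrist force passes 120 N, or if a joint passes its speed limit or range.

## Working session

There is one attempt and no reset: what is moved stays moved. The work goes in short steps, Python scripts to look and compute and a shell command to move; the robot and the scene stay as the last step left them, time stands still between calls to the robot, and variables do not carry over. Pictures are saved under pics/ and viewed, at most 10 in all, crops included, and the job is handed in when it is done.

```bash
ls; mkdir -p pics; cat > h.py <<'E'
import sys; sys.path.insert(0,'.')
import numpy as np, cv2
from rig import manip
def shot(n,f=None):
    im=manip.get_image(n)
    if f: cv2.imwrite('pics/'+f,im['pixels'])
    np.savez(''+n+'.npz',**{k:np.array(v) for k,v in im.items()})
    return im
def load(n): return dict(np.load(''+n+'.npz'))
def onz(im,uv,z):
    uv=np.atleast_2d(np.array(uv,float)); P=im['pose']
    d=np.c_[(uv[:,0]-im['cx'])/im['fx'],(uv[:,1]-im['cy'])/im['fy'],np.ones(len(uv))]@P[:3,:3].T
    o=P[:3,3]; return o+d*((z-o[2])/d[:,2])[:,None]
def cloud(im):
    h,w=im['depth'].shape; u,v=np.meshgrid(np.arange(w),np.arange(h)); D=im['depth']
    p=np.stack([(u-im['cx'])/im['fx']*D,(v-im['cy'])/im['fy']*D,D],-1)
    return p@im['pose'][:3,:3].T+im['pose'][:3,3]
E
python3 - <<'E'
from h import *
for n in('top','side'):
    im=shot(n,n+'0.png'); print(n,im['fx'],im['cx'],im['cy'],np.round(im['pose'],3).tolist())
s=manip.get_state();print(s); print(manip.grip_point_offset)
E
```

```text
pics
top 527.4930313593385 276.473837282683 203.76629344628182 [[0.005, -0.989, 0.149, 0.359], [-1.0, -0.006, -0.01, -0.038], [0.011, -0.149, -0.989, 1.235], [0.0, 0.0, 0.0, 1.0]]
side 514.9021083379056 272.8007995410436 206.60339298648367 [[0.985, -0.1, 0.14, 0.402], [-0.172, -0.649, 0.741, -0.787], [0.017, -0.754, -0.657, 0.719], [0.0, 0.0, 0.0, 1.0]]
{'clock': 0.1, 'qpos': array([-1.43496898e+00,  2.76510028e-01,  1.50601795e+00, -7.40824778e-06,
        1.36070853e+00, -1.20973620e-01]), 'qd': array([-0.00123237, -0.00057144, -0.00178656,  0.0001335 ,  0.00047182,
        0.00055617]), 'effort': array([ 1.23607380e-03, -4.17699766e+01, -2.46406156e+01, -3.01962755e-04,
        5.71888435e-03,  8.66695302e-06]), 'position': array([ 0.14598415, -0.55566192,  0.23053406]), 'ee_rot': array([-8.21877037e-04,  9.91767543e-01,  1.28048683e-01, -9.72622333e-06]), 'contact_force': array([-0.0500167 , -1.07001654,  0.4128867 ]), 'moment': array([ 0.00625844,  0.0251477 , -0.00653338]), 'gripper_force': 0.0, 'width': 0.08553921592646652}
0.0187
```

View pics/top0.png

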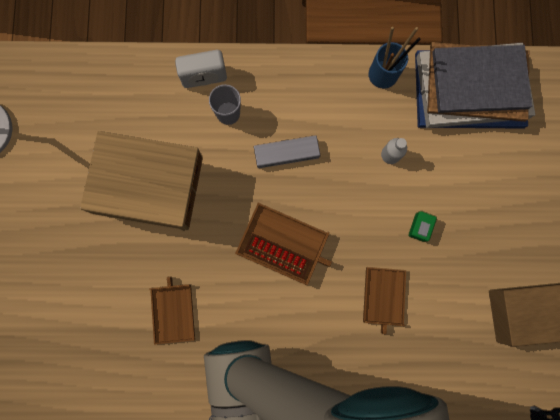

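View pics/side0.png

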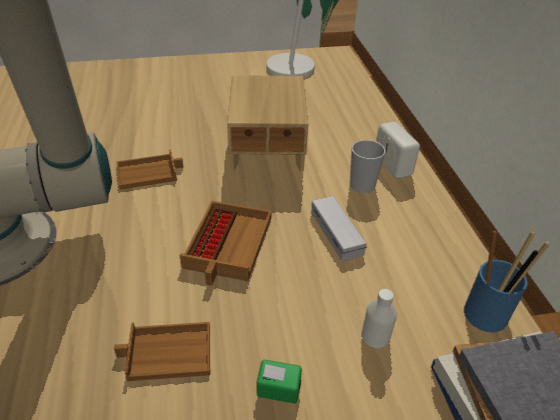

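The top view shows three tray-like things: at (285,243) with the abacus and beads, and two small empty ones at (173,313) and (385,297). The first fits, being the largest and the one with the abacus. The tin is the grey bar at (287,152); the white box at (200,68) is the wrong shape. The organiser is at (145,180), with its mouth facing right towards the tray.

```bash
python3 - <<'E'
from h import *
im=load('top'); C=cloud(im); px=im['pixels']
cv2.imwrite('pics/crop.png',cv2.resize(px[110:300,70:370],None,fx=2.6,fy=2.6,interpolation=cv2.INTER_CUBIC))
hsv=cv2.cvtColor(px,cv2.COLOR_BGR2HSV)
def rect(m,name):
    n,l,st,c=cv2.connectedComponentsWithStats(m.astype(np.uint8))
    for i in range(1,n):
        if st[i,4]<60: continue
        P=C[l==i]; r=cv2.minAreaRect((P[:,:2]*1000).astype(np.float32)); print(name,st[i].tolist(),np.round(c[i]),'rect mm',np.round(r[0],1),np.round(r[1],1),round(r[2],1),'z',np.round(np.percentile(P[:,2],[5,50,95]),4))
Z=C[:,:,2]
roi=np.zeros(Z.shape,bool); roi[110:300,70:450]=1
rect(roi&(Z>.13)&(Z<.155),'org')
rect(roi&(Z>.028)&(Z<.04),'tinz')
rect(roi&(Z>.012),'any')
rect(roi&(hsv[:,:,1]>130)&(hsv[:,:,2]>110)&((hsv[:,:,0]<6)|(hsv[:,:,0]>174)),'red')
for p in [(200,60),(285,150),(285,225),(400,60)]: print(p,C[p[1],p[0]],hsv[p[1],p[0]])
E
```

```text
org [80, 131, 119, 96, 8432] [140. 179.] rect mm [578.9 239.2] [222.8 173.1] 80.7 z [0.1372 0.1409 0.1443]
tinz [254, 135, 66, 32, 1339] [286. 150.] rect mm [668.6 -73.7] [ 53.8 149.5] 10.7 z [0.0307 0.0348 0.0387]
tinz [410, 211, 21, 30, 105] [417. 229.] rect mm [ 487.1 -373.2] [67.8 38.6] 21.7 z [0.0303 0.037  0.0398]
tinz [305, 232, 27, 53, 198] [318. 259.] rect mm [ 412.  -156.8] [ 35.6 128.8] 66.6 z [0.0306 0.0361 0.0392]
any [213, 110, 27, 14, 238] [227. 116.] rect mm [571.9   4.3] [430.   57.9] 19.0 z [0.0179 0.0636 0.0992]
any [418, 110, 32, 18, 532] [434. 118.] rect mm [ 576.8 -226. ] [ 77.9 569.2] 41.4 z [0.0196 0.0507 0.0746]
any [80, 131, 123, 99, 9084] [142. 180.] rect mm [540.  139.3] [461.2 210.5] 69.1 z [0.1161 0.1407 0.1443]
any [254, 135, 66, 33, 1458] [286. 151.] rect mm [533.2 -91.6] [330.9 151. ] 7.5 z [0.0266 0.0347 0.039 ]
any [381, 138, 26, 26, 491] [394. 150.] rect mm [ 521.4 -184.8] [ 46.  436.7] 46.6 z [0.0211 0.0757 0.1129]
any [235, 202, 97, 83, 755] [289. 246.] rect mm [432.6 -70.9] [209.8 160.5] 66.7 z [0.0148 0.0204 0.0403]
any [409, 211, 28, 31, 598] [423. 226.] rect mm [ 417.9 -236.4] [ 69.8 406.8] 26.2 z [0.0204 0.0407 0.0454]
any [244, 233, 67, 46, 961] [278. 255.] rect mm [404.7 -45.9] [152.4  88.8] 65.5 z [0.0131 0.0171 0.0215]
any [149, 276, 41, 16, 128] [169. 284.] rect mm [365.5 100. ] [ 30.9 275.6] 3.8 z [0.0167 0.0254 0.0305]
(200, 60) [0.86240054 0.12585292 0.09237415] [ 15  26 157]
(285, 150) [ 0.66787898 -0.07006076  0.03472134] [175  12 125]
(285, 225) [ 0.49478551 -0.07123824  0.00644813] [ 14 174 107]
(400, 60) [ 0.86689483 -0.33155266  0.09220128] [106 112  25]
```

View pics/crop.png

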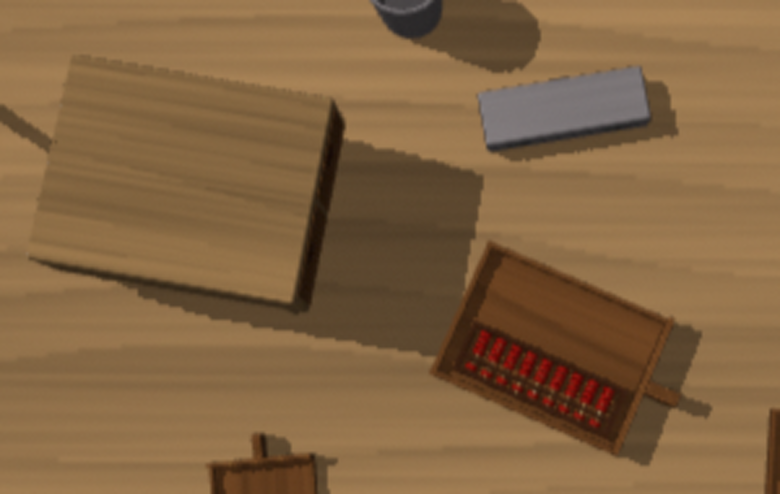

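The crop confirms it: the large tray has the abacus in its lower (+y) half, its tab at the right (crop 665,392), and the free half above. Next I refine the tray and tin poses.

```bash
python3 - <<'E'
from h import *
im=load('top'); px=im['pixels']; hsv=cv2.cvtColor(px,cv2.COLOR_BGR2HSV); C=cloud(im)
print('hsv table',hsv[190,230],hsv[280,230],'shadow',hsv[190,215],hsv[265,330],'tray',hsv[225,300],hsv[207,260],hsv[262,330])
lab=cv2.cvtColor(px,cv2.COLOR_BGR2LAB).astype(int)
def rep(P,name):
    r=cv2.minAreaRect((P[:,:2]*1000).astype(np.float32)); print(name,np.round(r[0],1),np.round(r[1],1),round(r[2],1))
def comp(m,seed):
    n,l=cv2.connectedComponents(m.astype(np.uint8)); return (l==l[seed[1],seed[0]]) if m[seed[1],seed[0]] else None
# tray
Z=C[:,:,2]; m=np.zeros(Z.shape,np.uint8)
m[195:290,230:350]=((hsv[:,:,0]<=13)&(hsv[:,:,1]>150))[195:290,230:350] 
m=cv2.morphologyEx(m,cv2.MORPH_CLOSE,np.ones((5,5))); 
mo=cv2.morphologyEx(m,cv2.MORPH_OPEN,np.ones((11,11)))
cs,_=cv2.findContours(mo,cv2.RETR_EXTERNAL,cv2.CHAIN_APPROX_NONE); c=max(cs,key=cv2.contourArea)
print('box',cv2.boundingRect(c)); rep(onz(im,c[:,0,:],.019),'tray rim')
tab=(m>0)&(mo==0); tab=cv2.morphologyEx(tab.astype(np.uint8),cv2.MORPH_OPEN,np.ones((2,2)))
n,l,st,ce=cv2.connectedComponentsWithStats(tab)
for i in range(1,n):
    if st[i,4]>20: v,u=np.where(l==i); rep(onz(im,np.c_[u,v],.038),'tab? %s'%st[i])
# tin
v,u=np.where((Z>.027)&(Z<.043)); k=(u>250)&(u<325)&(v>130)&(v<170); rep(onz(im,np.c_[u[k],v[k]],.034),'tin depth')
g=np.zeros_like(m); g[130:172,248:325]=((hsv[:,:,1]<40)&(hsv[:,:,2]>95))[130:172,248:325]
v,u=np.where(cv2.morphologyEx(g,cv2.MORPH_OPEN,np.ones((3,3)))); rep(onz(im,np.c_[u,v],.034),'tin col')
v,u=np.where((Z>.13)&(Z<.155)); k=(u<220); rep(onz(im,np.c_[u[k],v[k]],.14),'org')
vis=px.copy(); cv2.drawContours(vis,[c],-1,(255,255,0),1); vis[tab>0]=(255,0,255); vis[g>0]=(0,255,0)
cv2.imwrite('pics/mask.png',cv2.resize(vis[110:300,220:370],None,fx=3,fy=3,interpolation=cv2.INTER_NEAREST))
# side view of tin
s=load('side'); h2=cv2.cvtColor(s['pixels'],cv2.COLOR_BGR2HSV); S=cloud(s)
v,u=np.where((S[:,:,2]>.03)&(S[:,:,2]<.039)); k=(u>305)&(u<370)&(v>190)&(v<265); rep(onz(s,np.c_[u[k],v[k]],.034),'tin side')
E
```

```text
hsv table [ 16 126  93] [ 16 123 156] shadow [ 16 125  94] [ 14 155  79] tray [ 13 178  96] [ 14 182  59] [ 14 174  91]
box (240, 208, 84, 72)
tray rim [449.1 -67.7] [186.  126.9] 66.7
tab? [325 234   4   9  26] [ 462.1 -164.9] [ 6.8 18.3] 89.5
tab? [322 259   9   7  44] [ 407.8 -163.2] [18.1 13.5] 89.5
tab? [301 281   9   3  24] [ 362.9 -115.6] [ 4.4 18. ] 0.3
tin depth [667.3 -73.8] [ 53.7 149.7] 10.7
tin col [668.2 -73.4] [ 47.6 148.1] 10.3
org [389.  214.5] [606.4 257.4] 7.4
tin side [665.4 -77.7] [ 52.2 153.6] 10.3
```

View pics/mask.png

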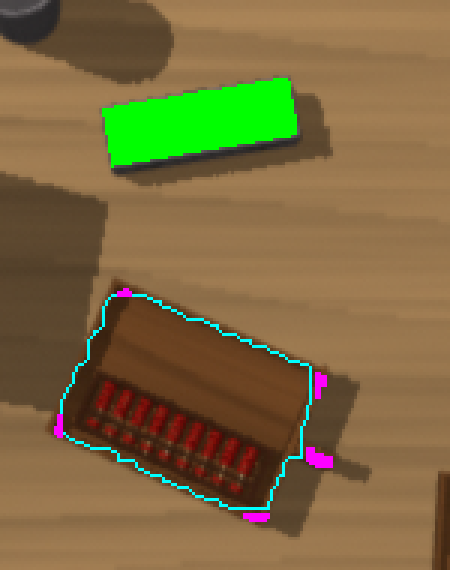

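```bash
python3 - <<'E'
from h import *
im=load('top')
a=onz(im,[(258.5,203.1),(235.8,253.1)],.018)[:,:2]*1000
b=onz(im,[(328.8,233.1),(306.5,284.2)],.035)[:,:2]*1000
print(a,b); print(np.linalg.norm(a[0]-a[1]),np.linalg.norm(b[0]-b[1]))
f=a.mean(0);k=b.mean(0);d=(f-k);print('len',np.linalg.norm(d),'head',np.degrees(np.arctan2(d[1],d[0])),'centre',(f+k)/2)
for q in(a,b): e=q[1]-q[0];print('ang y-90',np.degrees(np.arctan2(e[1],e[0]))-90)
# red beads
hsv=cv2.cvtColor(im['pixels'],cv2.COLOR_BGR2HSV); m=(hsv[:,:,1]>190)&((hsv[:,:,0]<5)|(hsv[:,:,0]>174)); v,u=np.where(m); k=(u>235)&(u<330)&(v>200)&(v<285)
r=cv2.minAreaRect((onz(im,np.c_[u[k],v[k]],.013)[:,:2]*1000).astype(np.float32)); print('beads',r)
E
python3 -m pendant '[{"jaw":1,"tx":52.1,"ty":48.1,"tz":-4,"az":86},{"jaw":1,"tx":52.1,"ty":48.1,"tz":-4,"az":86},{"jaw":1,"tx":52.1,"ty":48.1,"tz":-4,"az":86},{"jaw":1,"tx":52.1,"ty":48.1,"tz":-4,"az":86},{"jaw":1,"tx":52.1,"ty":48.1,"tz":-4,"az":86},{"jaw":1,"tx":52.1,"ty":48.1,"tz":-4,"az":86},{"jaw":1,"tx":52.1,"ty":48.1,"tz":-4,"az":86},{"jaw":1,"tx":52.1,"ty":48.1,"tz":-4,"az":86},{"jaw":1,"tx":52.1,"ty":48.1,"tz":-4,"az":86},{"jaw":1,"tx":52.1,"ty":48.1,"tz":-4,"az":86}]'
```

```text
[[544.48712812  -8.98270776]
 [427.90428869  42.022991  ]] [[ 473.64334532 -170.56609879]
 [ 358.03519846 -119.18121399]]
127.25226817405081 126.51343804572242
len 176.06244970320162 head 66.4461570877344 centre [451.01749015 -64.17675739]
ang y-90 66.37033083362448
ang y-90 66.03606826406124
beads ((424.1463317871094, -53.497657775878906), (129.0585479736328, 36.38312911987305), 65.40370178222656)invalid input at $[0]: expected keys jaw, tx, ty, tz, ax, ay, az
```

```bash
python3 -m pendant '[{"jaw":1,"tx":52.1,"ty":48.1,"tz":-4,"ax":0,"ay":0,"az":86},{"jaw":1,"tx":52.1,"ty":48.1,"tz":-4,"ax":0,"ay":0,"az":86},{"jaw":1,"tx":52.1,"ty":48.1,"tz":-4,"ax":0,"ay":0,"az":86},{"jaw":1,"tx":52.1,"ty":48.1,"tz":-4,"ax":0,"ay":0,"az":86},{"jaw":1,"tx":52.1,"ty":48.1,"tz":-4,"ax":0,"ay":0,"az":86},{"jaw":1,"tx":52.1,"ty":48.1,"tz":-4,"ax":0,"ay":0,"az":86},{"jaw":1,"tx":52.1,"ty":48.1,"tz":-4,"ax":0,"ay":0,"az":86},{"jaw":1,"tx":52.1,"ty":48.1,"tz":-4,"ax":0,"ay":0,"az":86},{"jaw":1,"tx":52.1,"ty":48.1,"tz":-4,"ax":0,"ay":0,"az":86},{"jaw":1,"tx":52.1,"ty":48.1,"tz":-4,"ax":0,"ay":0,"az":86}]'
```

```text
clock: 1.35
position: [0.6057, -0.1313, 0.1956]
ee_rot: [-0.0, 0.638, 0.77, -0.0]
contact_force: [0.3, -0.7, 0.3]
width: 0.0858
gripper_force: 0.0
```

```bash
python3 -m pendant '[{"jaw":1,"tx":6.1,"ty":5.6,"tz":-6,"ax":0,"ay":0,"az":0},{"jaw":1,"tx":6.1,"ty":5.6,"tz":-11,"ax":0,"ay":0,"az":0},{"jaw":1,"tx":6.1,"ty":5.6,"tz":-11,"ax":0,"ay":0,"az":0},{"jaw":1,"tx":6.1,"ty":5.6,"tz":-11,"ax":0,"ay":0,"az":0}]'
```

```text
clock: 1.85
position: [0.6646, -0.0769, 0.085]
ee_rot: [-0.001, 0.638, 0.77, -0.001]
contact_force: [-0.5, 0.2, -0.1]
width: 0.0855
gripper_force: 0.0
```

```bash
python3 -m pendant '[{"jaw":1,"tx":0.2,"ty":0.2,"tz":-4,"ax":0,"ay":0,"az":0},{"jaw":1,"tx":0.2,"ty":0.2,"tz":-6.8,"ax":0,"ay":0,"az":0},{"jaw":1,"tx":0.2,"ty":0.2,"tz":-6.8,"ax":0,"ay":0,"az":0},{"jaw":-0.2,"tx":0.2,"ty":0.2,"tz":-6.8,"ax":0,"ay":0,"az":0},{"jaw":-0.2,"tx":0.2,"ty":0.2,"tz":-6.8,"ax":0,"ay":0,"az":0},{"jaw":-0.2,"tx":0.2,"ty":0.2,"tz":-6.8,"ax":0,"ay":0,"az":0},{"jaw":-0.2,"tx":0.2,"ty":0.2,"tz":-6.8,"ax":0,"ay":0,"az":0},{"jaw":-0.2,"tx":0.2,"ty":0.2,"tz":-6.8,"ax":0,"ay":0,"az":0}]' 40
```

```text
clock: 2.85
position: [0.669, -0.0756, 0.0207]
ee_rot: [0.002, 0.638, 0.77, 0.001]
contact_force: [-0.2, -1.4, 6.2]
width: 0.0487
gripper_force: 42.7
```

```bash
python3 -m pendant '[{"jaw":-0.2,"tx":0,"ty":0,"tz":3,"ax":0,"ay":0,"az":0},{"jaw":-0.2,"tx":0,"ty":0,"tz":7,"ax":0,"ay":0,"az":0},{"jaw":-0.2,"tx":0,"ty":0,"tz":7,"ax":0,"ay":0,"az":0},{"jaw":-0.2,"tx":0,"ty":0,"tz":7,"ax":0,"ay":0,"az":0}]' 40; python3 - <<'E'
from h import *
t=shot('top'); s=shot('side')
vis=np.hstack([cv2.resize(t['pixels'][60:300,150:400],(400,384)),cv2.resize(s['pixels'][80:320,150:400],(400,384))]);cv2.imwrite('pics/lift.png',vis)
E
```

```text
clock: 3.35
position: [0.6669, -0.0747, 0.0878]
ee_rot: [-0.0, 0.638, 0.77, -0.0]
contact_force: [-0.1, 0.6, -2.5]
width: 0.0489
gripper_force: 42.1
```

View pics/lift.png

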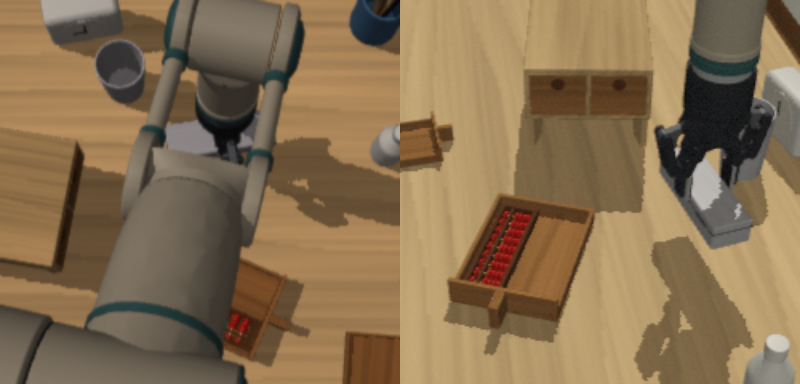

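The tin is held level and the tray is clear of it. I now carry the tin over the free half and check before lowering.

```bash
python3 -m pendant '[{"jaw":-0.2,"tx":-5,"ty":0,"tz":0,"ax":0,"ay":0,"az":-9},{"jaw":-0.2,"tx":-10,"ty":0,"tz":0,"ax":0,"ay":0,"az":-18},{"jaw":-0.2,"tx":-15,"ty":0,"tz":0,"ax":0,"ay":0,"az":-27},{"jaw":-0.2,"tx":-19,"ty":0,"tz":0,"ax":0,"ay":0,"az":-34},{"jaw":-0.2,"tx":-19,"ty":0,"tz":0,"ax":0,"ay":0,"az":-34},{"jaw":-0.2,"tx":-19,"ty":0,"tz":-2,"ax":0,"ay":0,"az":-34},{"jaw":-0.2,"tx":-19,"ty":0,"tz":-2,"ax":0,"ay":0,"az":-34},{"jaw":-0.2,"tx":-19,"ty":0,"tz":-2,"ax":0,"ay":0,"az":-34}]' 40; python3 - <<'E'
from h import *
s=shot('side'); cv2.imwrite('pics/over.png',cv2.resize(s['pixels'][90:330,140:340],(666,600*240*666//(200*600)//600*0+600)))
E
```

```text
clock: 4.45
position: [0.4782, -0.075, 0.068]
ee_rot: [-0.0, 0.835, 0.55, -0.0]
contact_force: [-0.1, 0.7, -0.9]
width: 0.049
gripper_force: 42.2
```

View pics/over.png

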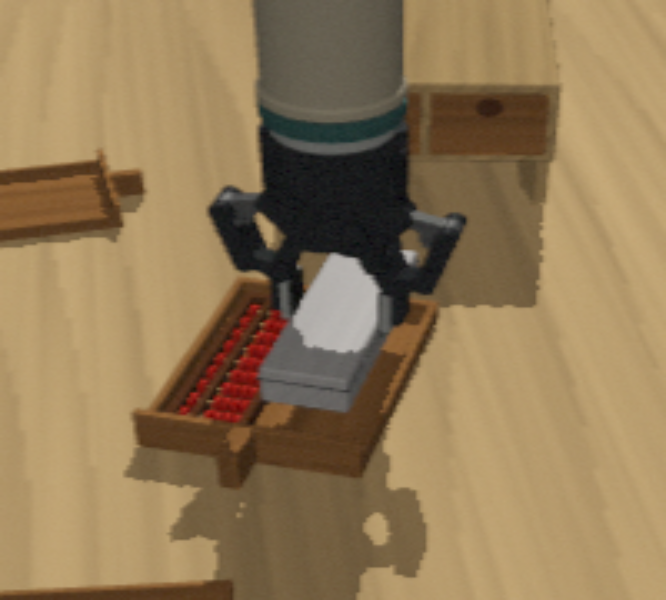

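```bash
python3 - <<'E'
from h import *
s=load('side')
o=np.array([.4515,-.064]);h=np.radians(66.5);R=np.array([[np.cos(h),np.sin(h)],[-np.sin(h),np.cos(h)]])
f=lambda uv,z:np.round((onz(s,uv,z)[:,:2]-o)@R.T*1000,1).tolist()
c=lambda x,y:(140+x*.3,90+y*.4)
print('panel top',f([c(136,413),c(368,447)],.035))
print('rim far',f([c(243,282),c(437,302)],.018))
print('tin near bottom',f([c(262,395),c(350,410)],.0475),'near top',f([c(262,370),c(352,388)],.0815))
C=cloud(s)
E
```

```text
panel top [[-89.8, 61.3], [-90.1, -70.0]]
rim far [[82.6, 59.2], [89.0, -64.3]]
tin near bottom [[-66.7, -3.8], [-69.1, -54.3]] near top [[-74.5, -8.2], [-79.7, -59.0]]
```

```bash
python3 -m pendant '[{"jaw":-0.2,"tx":0,"ty":0,"tz":-2,"ax":0,"ay":0,"az":0},{"jaw":-0.2,"tx":0,"ty":0,"tz":-3,"ax":0,"ay":0,"az":0},{"jaw":-0.2,"tx":0,"ty":0,"tz":-3.6,"ax":0,"ay":0,"az":0},{"jaw":-0.2,"tx":0,"ty":0,"tz":-3.8,"ax":0,"ay":0,"az":0},{"jaw":-0.2,"tx":0,"ty":0,"tz":-4,"ax":0,"ay":0,"az":0},{"jaw":-0.2,"tx":0,"ty":0,"tz":-4,"ax":0,"ay":0,"az":0}]' 40
```

```text
clock: 5.25
position: [0.4777, -0.075, 0.0283]
ee_rot: [0.0, 0.835, 0.55, 0.0]
contact_force: [-0.2, -0.4, -1.4]
width: 0.0486
gripper_force: 42.2
```

```bash
python3 -m pendant '[{"jaw":-0.2,"tx":0,"ty":0,"tz":-0.1,"ax":0,"ay":0,"az":0},{"jaw":-0.2,"tx":0,"ty":0,"tz":-0.2,"ax":0,"ay":0,"az":0},{"jaw":-0.2,"tx":0,"ty":0,"tz":-0.3,"ax":0,"ay":0,"az":0},{"jaw":-0.2,"tx":0,"ty":0,"tz":-0.3,"ax":0,"ay":0,"az":0}]' 40
```

```text
clock: 5.75
position: [0.4776, -0.0749, 0.0258]
ee_rot: [0.0, 0.835, 0.55, 0.0]
contact_force: [-1.5, 0.8, 5.1]
width: 0.049
gripper_force: 42.9
```

```bash
python3 -m pendant '[{"jaw":0.2,"tx":0,"ty":0,"tz":0,"ax":0,"ay":0,"az":0},{"jaw":0.35,"tx":0,"ty":0,"tz":0,"ax":0,"ay":0,"az":0},{"jaw":0.55,"tx":0,"ty":0,"tz":0,"ax":0,"ay":0,"az":0},{"jaw":0.55,"tx":0,"ty":0,"tz":0,"ax":0,"ay":0,"az":0},{"jaw":0.55,"tx":0,"ty":0,"tz":1,"ax":0,"ay":0,"az":0},{"jaw":0.55,"tx":0,"ty":0,"tz":5,"ax":0,"ay":0,"az":0},{"jaw":0.55,"tx":0,"ty":0,"tz":11,"ax":0,"ay":0,"az":0},{"jaw":0.55,"tx":-5,"ty":-4,"tz":15,"ax":0,"ay":0,"az":0},{"jaw":0.55,"tx":-10,"ty":-10,"tz":17,"ax":0,"ay":0,"az":0},{"jaw":0.55,"tx":-10,"ty":-16,"tz":17,"ax":0,"ay":0,"az":0}]' 40
```

```text
clock: 7.0
position: [0.3811, -0.2136, 0.1952]
ee_rot: [0.001, 0.835, 0.551, 0.001]
contact_force: [1.4, 0.1, -0.7]
width: 0.0659
gripper_force: 0.0
```

```bash
python3 -m pendant '[{"jaw":0.1,"tx":0,"ty":0,"tz":0,"ax":9,"ay":-4,"az":0},{"jaw":0.1,"tx":0,"ty":0,"tz":0,"ax":18,"ay":-8,"az":0},{"jaw":0.1,"tx":0,"ty":0,"tz":0,"ax":27,"ay":-12,"az":0},{"jaw":0.1,"tx":0,"ty":0,"tz":0,"ax":36,"ay":-16,"az":0},{"jaw":0.1,"tx":0,"ty":0,"tz":0,"ax":46,"ay":-20,"az":0},{"jaw":0.1,"tx":0,"ty":0,"tz":0,"ax":46,"ay":-20,"az":0},{"jaw":0.1,"tx":0,"ty":0,"tz":0,"ax":46,"ay":-20,"az":0}]' 40; python3 - <<'E'
from h import *
from scipy.spatial.transform import Rotation as Ro
st=manip.get_state();q=st['ee_rot'];print(np.round(Ro.from_quat([*q[1:],q[0]]).as_matrix(),3),np.round(st['qpos'],2))
t=shot('top'); s=shot('side')
vis=np.hstack([cv2.resize(t['pixels'][150:330,190:390],(400,360)),cv2.resize(s['pixels'][120:350,140:340],(400,460))[50:410]]);cv2.imwrite('pics/tilt.png',vis)
E
```

```text
clock: 7.88
position: [0.3826, -0.2133, 0.1934]
ee_rot: [-0.231, 0.757, 0.498, 0.354]
contact_force: [0.6, 0.2, -0.1]
width: 0.0471
gripper_force: 0.0
[[ 0.252  0.918  0.306]
 [ 0.591 -0.396  0.703]
 [ 0.767  0.003 -0.642]] [-1.18  0.38  1.82  0.59  1.63 -0.95]
```

View pics/tilt.png

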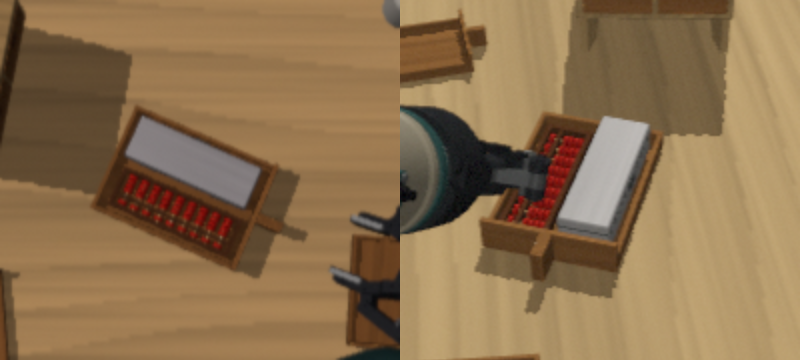

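```bash
python3 - <<'E'
from h import *
t=load('top');C=cloud(t);Z=C[:,:,2]
c=lambda x,y:(190+x/2,150+y/2)
a=onz(t,[c(137,107),c(93,207)],.018)[:,:2]*1000;b=onz(t,[c(277,167),c(235,268)],.035)[:,:2]*1000
d=a.mean(0)-b.mean(0);print('head',np.degrees(np.arctan2(d[1],d[0])),'centre',(a.mean(0)+b.mean(0))/2,np.linalg.norm(d))
u,v=np.meshgrid(np.arange(560),np.arange(420))
o=np.array([451.5,-64]);h=np.radians(66.5);R=np.array([[np.cos(h),np.sin(h)],[-np.sin(h),np.cos(h)]])
P=onz(t,np.c_[u.ravel(),v.ravel()],.037)[:,:2]*1000; L=((P-o)@R.T).reshape(420,560,2)
m=(Z>.022)&(Z<.05)&(L[:,:,0]<-95)&(L[:,:,0]>-130)&(abs(L[:,:,1])<40)
print('tab',m.sum(),L[m].min(0),L[m].max(0),np.median(L[m],0))
m=(Z>.027)&(Z<.05)&(L[:,:,0]<-80)&(L[:,:,0]>-94)&(abs(L[:,:,1])<80)
print('panel',m.sum(),L[m].min(0),L[m].max(0))
E
```

```text
head 66.64863740875751 centre [450.43849744 -64.9742652 ] 175.75266630085207
tab 63 [-118.86297694   -6.74095231] [-95.20040157   6.35759754] [-106.74986929   -0.27718962]
panel 179 [-93.74260877 -65.03924273] [-82.50494735  63.80631421]
```

```bash
python3 - <<'E'
from h import *
t=shot('top')
C=cloud(t) 
import numpy as np
im=t
# decoy: pixels near (385,297) in first image are now hidden partly; use side cam
s=load('side');S=cloud(s);h2=cv2.cvtColor(s['pixels'],cv2.COLOR_BGR2HSV)
m=np.zeros(S.shape[:2],bool);m[315:385,110:216]=1
k=m&(S[:,:,2]>.008)&(S[:,:,2]<.06);P=S[k]*1000
print(P.shape,np.percentile(P,[1,50,99],axis=0).round(0))
P=onz(t,[(366,268),(407,268),(365,324),(403,327)],.02)*1000;print(P.round())
E
```

```text
(1096, 3) [[ 250. -349.    8.]
 [ 302. -298.   13.]
 [ 396. -252.   27.]]
[[ 395. -257.   20.]
 [ 396. -351.   20.]
 [ 270. -252.   20.]
 [ 264. -338.   20.]]
```

```bash
python3 -m pendant '[{"jaw":0.1,"tx":0.5,"ty":0.1,"tz":-6,"ax":0,"ay":0,"az":0},{"jaw":0.1,"tx":0.5,"ty":0.1,"tz":-12.6,"ax":0,"ay":0,"az":0},{"jaw":0.1,"tx":0.5,"ty":0.1,"tz":-12.6,"ax":0,"ay":0,"az":0},{"jaw":0.1,"tx":1.1,"ty":1.5,"tz":-13.9,"ax":0,"ay":0,"az":0},{"jaw":0.1,"tx":1.7,"ty":2.9,"tz":-15.2,"ax":0,"ay":0,"az":0},{"jaw":0.1,"tx":2.3,"ty":4.3,"tz":-16.4,"ax":0,"ay":0,"az":0},{"jaw":0.1,"tx":2.3,"ty":4.3,"tz":-16.4,"ax":0,"ay":0,"az":0},{"jaw":0.1,"tx":2.3,"ty":4.3,"tz":-16.4,"ax":0,"ay":0,"az":0}]' 40; python3 - <<'E'
from h import *
t=shot('top'); s=shot('side')
vis=np.hstack([cv2.resize(t['pixels'][200:320,260:400],(400,343)),cv2.resize(s['pixels'][200:320,140:280],(400,343))]);cv2.imwrite('pics/pre.png',vis)
E
```

```text
clock: 9.02
position: [0.4063, -0.1715, 0.0304]
ee_rot: [-0.23, 0.756, 0.499, 0.355]
contact_force: [-0.0, -0.2, 0.2]
width: 0.047
gripper_force: 0.0
```

View pics/pre.png

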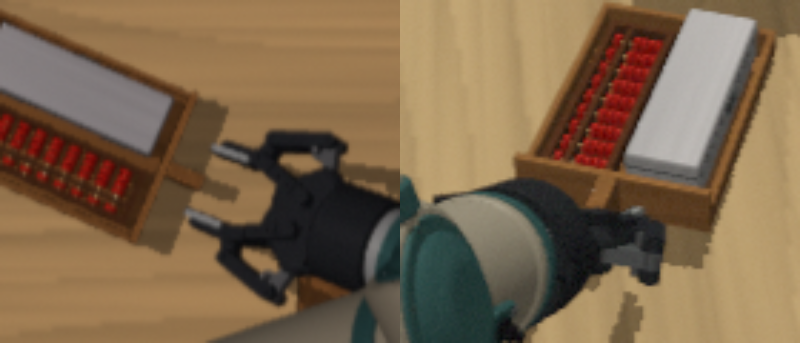

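```bash
python3 -m pendant '[{"jaw":0.1,"tx":0.3,"ty":0.8,"tz":-0.7,"ax":0,"ay":0,"az":0},{"jaw":0.1,"tx":0.5,"ty":1.5,"tz":-1.3,"ax":0,"ay":0,"az":0},{"jaw":0.1,"tx":0.5,"ty":1.5,"tz":-1.4,"ax":0,"ay":0,"az":0},{"jaw":-0.4,"tx":0.5,"ty":1.5,"tz":-1.4,"ax":0,"ay":0,"az":0},{"jaw":-0.6,"tx":0.5,"ty":1.5,"tz":-1.4,"ax":0,"ay":0,"az":0},{"jaw":-0.9,"tx":0.5,"ty":1.5,"tz":-1.4,"ax":0,"ay":0,"az":0},{"jaw":-0.9,"tx":0.5,"ty":1.5,"tz":-1.4,"ax":0,"ay":0,"az":0},{"jaw":-0.9,"tx":0.5,"ty":1.5,"tz":-1.4,"ax":0,"ay":0,"az":0},{"jaw":-0.9,"tx":0.5,"ty":1.5,"tz":-1.4,"ax":0,"ay":0,"az":0}]' 40; python3 - <<'E'
from h import *
t=shot('top'); s=shot('side')
vis=np.hstack([cv2.resize(t['pixels'][200:320,260:400],(400,343)),cv2.resize(s['pixels'][200:320,140:280],(400,343))]);cv2.imwrite('pics/grip.png',vis)
print(np.round(manip.get_state()['qpos'],2))
E
```

```text
clock: 10.25
position: [0.4107, -0.1558, 0.0149]
ee_rot: [-0.231, 0.757, 0.498, 0.355]
contact_force: [0.6, -2.6, 1.1]
width: 0.0113
gripper_force: 41.0
[-1.08  0.62  2.05  0.7   1.21 -1.18]
```

View pics/grip.png

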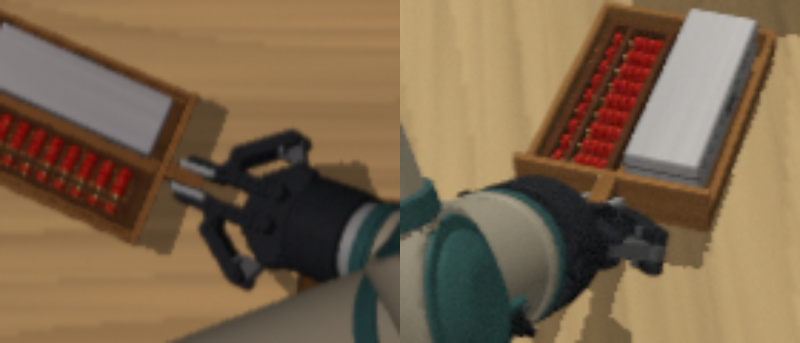

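```bash
python3 - <<'E'
from h import *
t=load('top');C=cloud(t);Z=C[:,:,2]
m=np.zeros(Z.shape,bool);m[120:240,60:215]=1
m&=(Z>.128)&(Z<.155)
n,l,st,ce=cv2.connectedComponentsWithStats(m.astype(np.uint8));i=1+st[1:,4].argmax();v,u=np.where(l==i)
P=onz(t,np.c_[u,v],.14)[:,:2]*1000;r=cv2.minAreaRect(P.astype(np.float32));print('top',r,st[i]); print(np.round(cv2.boxPoints(r),1))
s=load('side');S=cloud(s)
m=np.zeros(S.shape[:2],bool);m[60:175,215:320]=1
k=m&(S[:,:,2]>.13)&(S[:,:,2]<.15);v,u=np.where(k)
P=onz(s,np.c_[u,v],.14)[:,:2]*1000;r=cv2.minAreaRect(P.astype(np.float32));print('side',r,k.sum()); print(np.round(cv2.boxPoints(r),1))
k=m&(S[:,:,2]>.07)&(S[:,:,2]<.13);P=S[k]*1000
from numpy.linalg import svd
q=P[:,:2];
for _ in range(4):
    c=q.mean(0);w=svd(q-c,full_matrices=False)[2];d=(q-c)@w[1];q=q[abs(d)<max(2.5*np.median(abs(d)),2)]
nn=w[1]*np.sign(w[1][1]);print('front',len(q),c,np.degrees(np.arctan2(nn[1],nn[0])),'extent',np.ptp((q-c)@w[0]),np.round(c+w[0]*((q-c)@w[0]).min()),np.round(c+w[0]*((q-c)@w[0]).max()))
E
```

```text
top ((577.70068359375, 237.9412841796875), (223.56524658203125, 172.59837341308594), 80.73464965820312) [  80  131  119   96 8478]
[[474.5 141.5]
 [644.9 113.7]
 [680.9 334.4]
 [510.5 362.2]]
side ((575.5881958007812, 230.09152221679688), (236.13719177246094, 171.08184814453125), 80.72708129882812) 3958
[[472.1 127.3]
 [641.   99.8]
 [679.  332.8]
 [510.2 360.4]]
front 1507 [559.47693894 130.56496389] 80.77050005581374 extent 171.36843336065755 [475. 144.] [644. 117.]
```

```bash
python3 -m pendant '[{"jaw":-0.9,"tx":0.3,"ty":0.2,"tz":0,"ax":0,"ay":0,"az":0.5},{"jaw":-0.9,"tx":1,"ty":0.8,"tz":0,"ax":0,"ay":0,"az":1.3},{"jaw":-0.9,"tx":2,"ty":1.5,"tz":0,"ax":0,"ay":0,"az":2.5},{"jaw":-0.9,"tx":3,"ty":2.3,"tz":0,"ax":0,"ay":0,"az":3.8},{"jaw":-0.9,"tx":4,"ty":3,"tz":0,"ax":0,"ay":0,"az":5},{"jaw":-0.9,"tx":5,"ty":3.8,"tz":0,"ax":0,"ay":0,"az":6.2},{"jaw":-0.9,"tx":6,"ty":4.5,"tz":0,"ax":0,"ay":0,"az":7.4},{"jaw":-0.9,"tx":6.8,"ty":5.1,"tz":0,"ax":0,"ay":0,"az":8.4},{"jaw":-0.9,"tx":7.2,"ty":5.4,"tz":0,"ax":0,"ay":0,"az":9},{"jaw":-0.9,"tx":7.2,"ty":5.4,"tz":0,"ax":0,"ay":0,"az":9}]' 40
```

```text
clock: 11.6
position: [0.4831, -0.1008, 0.0149]
ee_rot: [-0.259, 0.715, 0.556, 0.336]
contact_force: [0.2, 1.2, 0.8]
width: 0.0114
gripper_force: 40.7
```

```bash
python3 -m pendant '[{"jaw":-0.9,"tx":0.4,"ty":0.3,"tz":0,"ax":0,"ay":0,"az":0.5},{"jaw":-0.9,"tx":1.1,"ty":0.9,"tz":0,"ax":0,"ay":0,"az":1.3},{"jaw":-0.9,"tx":2,"ty":1.5,"tz":0,"ax":0,"ay":0,"az":2.4},{"jaw":-0.9,"tx":3,"ty":2.3,"tz":0,"ax":0,"ay":0,"az":3.6},{"jaw":-0.9,"tx":3.8,"ty":2.9,"tz":0,"ax":0,"ay":0,"az":4.6},{"jaw":-0.9,"tx":4.4,"ty":3.4,"tz":0,"ax":0,"ay":0,"az":5.2},{"jaw":-0.9,"tx":4.4,"ty":3.4,"tz":0,"ax":0,"ay":0,"az":5.2},{"jaw":-0.9,"tx":4.4,"ty":3.4,"tz":0,"ax":0,"ay":0,"az":5.2}]' 40; python3 - <<'E'
from h import *
from scipy.spatial.transform import Rotation as Ro
st=manip.get_state();q=st['ee_rot'];M=Ro.from_quat([*q[1:],q[0]]).as_matrix();print(np.round(M,3),np.degrees(np.arctan2(M[1,2],M[0,2])))
t=shot('top');s=shot('side');C=cloud(t)
h=np.radians(80.7);f=np.array([np.cos(h),np.sin(h)]);l=np.array([-f[1],f[0]])
p=st['position'][:2]*1000;print('tcp fwd,lat',p@f,p@l, 'want 18.8,-531.2')
# tray rim in the bay frame: raised pixels around the tray
u,v=np.meshgrid(np.arange(560),np.arange(420))
for im,n in((t,'top'),(s,'side')):
    Z=cloud(im)[:,:,2]
    hs=cv2.cvtColor(im['pixels'],cv2.COLOR_BGR2HSV)
    for z,tag in((.018,'rim'),(.0385,'tin')):
        P=onz(im,np.c_[u.ravel(),v.ravel()],z)[:,:2]*1000
        L=np.stack([P@f-118.8,P@l+531.2],-1).reshape(420,560,2)
        k=(L[:,:,0]>-60)&(L[:,:,0]<60)&(abs(L[:,:,1])<90)
        if tag=='rim': k&=(Z>.010)&(Z<.03)
        else: k&=(Z>.032)&(Z<.046)&(hs[:,:,1]<60)
        if k.sum():
            for x0 in(-50,-20,10,40):
                j=k&(abs(L[:,:,0]-x0)<8); print(n,tag,x0,np.percentile(L[j][:,1],[1,99]).round(1) if j.sum()>5 else None)
E
```

```text
clock: 12.6
position: [0.5271, -0.0669, 0.0149]
ee_rot: [-0.274, 0.689, 0.587, 0.324]
contact_force: [0.6, 1.7, 0.9]
width: 0.011
gripper_force: 40.6
[[ 0.101  0.987  0.125]
 [ 0.632 -0.161  0.758]
 [ 0.769  0.003 -0.64 ]] 80.61322000091535
tcp fwd,lat 19.160810575249187 -530.9435695256091 want 18.8,-531.2
top rim -50 [-65.2  64.4]
top rim -20 [-65.1  64.4]
top rim 10 [-65.5  63.7]
top rim 40 [-65.3  64.2]
top tin -50 [-53.1  -2.4]
top tin -20 [-53.1  -4. ]
top tin 10 [-53.4  -4.3]
top tin 40 [-53.8  -2.8]
side rim -50 [-2.4 64.9]
side rim -20 [-63.1  65.5]
side rim 10 [-62.5  65.4]
side rim 40 [-63.7  64.6]
side tin -50 [-15.7  -2.8]
side tin -20 [-51.8  -4.3]
side tin 10 [-52.7 -34. ]
side tin 40 [-52. -25.]
```

Aligned with the bay to about 0.5 mm. Sliding in now.

```bash
python3 -m pendant '[{"jaw":-0.9,"tx":0.06,"ty":0.4,"tz":0,"ax":0,"ay":0,"az":0},{"jaw":-0.9,"tx":0.21,"ty":1.3,"tz":0,"ax":0,"ay":0,"az":0},{"jaw":-0.9,"tx":0.41,"ty":2.5,"tz":0,"ax":0,"ay":0,"az":0},{"jaw":-0.9,"tx":0.6,"ty":3.7,"tz":0,"ax":0,"ay":0,"az":0},{"jaw":-0.9,"tx":0.8,"ty":4.9,"tz":0,"ax":0,"ay":0,"az":0},{"jaw":-0.9,"tx":1,"ty":6.1,"tz":0,"ax":0,"ay":0,"az":0},{"jaw":-0.9,"tx":1.2,"ty":7.3,"tz":0,"ax":0,"ay":0,"az":0},{"jaw":-0.9,"tx":1.36,"ty":8.3,"tz":0,"ax":0,"ay":0,"az":0},{"jaw":-0.9,"tx":1.47,"ty":9,"tz":0,"ax":0,"ay":0,"az":0},{"jaw":-0.9,"tx":1.47,"ty":9,"tz":0,"ax":0,"ay":0,"az":0}]' 40
```

```text
clock: 13.95
position: [0.5413, 0.0235, 0.0149]
ee_rot: [-0.274, 0.689, 0.587, 0.324]
contact_force: [1.4, 2.5, 1.1]
width: 0.011
gripper_force: 40.6
```

```bash
python3 -m pendant '[{"jaw":-0.9,"tx":0.1,"ty":0.5,"tz":0,"ax":0,"ay":0,"az":0},{"jaw":-0.9,"tx":0.28,"ty":1.5,"tz":0,"ax":0,"ay":0,"az":0},{"jaw":-0.9,"tx":0.5,"ty":2.8,"tz":0,"ax":0,"ay":0,"az":0},{"jaw":-0.9,"tx":0.73,"ty":4.2,"tz":0,"ax":0,"ay":0,"az":0},{"jaw":-0.9,"tx":0.98,"ty":5.6,"tz":0,"ax":0,"ay":0,"az":0},{"jaw":-0.9,"tx":1.2,"ty":7,"tz":0,"ax":0,"ay":0,"az":0},{"jaw":-0.9,"tx":1.44,"ty":8.4,"tz":0,"ax":0,"ay":0,"az":0},{"jaw":-0.9,"tx":1.6,"ty":9.4,"tz":0,"ax":0,"ay":0,"az":0},{"jaw":-0.9,"tx":1.7,"ty":10,"tz":0,"ax":0,"ay":0,"az":0},{"jaw":-0.9,"tx":1.7,"ty":10,"tz":0,"ax":0,"ay":0,"az":0}]' 40
```

```text
clock: 15.2
position: [0.5582, 0.1231, 0.0149]
ee_rot: [-0.274, 0.689, 0.588, 0.324]
contact_force: [2.2, 2.2, 1.6]
width: 0.0114
gripper_force: 40.6
```

```bash
python3 -m pendant '[{"jaw":-0.9,"tx":0.04,"ty":0.3,"tz":0,"ax":0,"ay":0,"az":0},{"jaw":-0.9,"tx":0.1,"ty":0.6,"tz":0,"ax":0,"ay":0,"az":0},{"jaw":-0.9,"tx":0.14,"ty":0.85,"tz":0,"ax":0,"ay":0,"az":0},{"jaw":-0.9,"tx":0.18,"ty":1.1,"tz":0,"ax":0,"ay":0,"az":0},{"jaw":-0.9,"tx":0.2,"ty":1.25,"tz":0,"ax":0,"ay":0,"az":0},{"jaw":-0.9,"tx":0.22,"ty":1.35,"tz":0,"ax":0,"ay":0,"az":0},{"jaw":-0.9,"tx":0.22,"ty":1.35,"tz":0,"ax":0,"ay":0,"az":0}]' 40
```

```text
clock: 16.08
position: [0.5606, 0.1353, 0.0149]
ee_rot: [-0.274, 0.689, 0.588, 0.324]
contact_force: [-1.0, -4.4, 5.0]
width: 0.0109
gripper_force: 41.8
```

```bash
python3 -m pendant '[{"jaw":-0.9,"tx":0.02,"ty":0.1,"tz":0,"ax":0,"ay":0,"az":0},{"jaw":-0.9,"tx":0.02,"ty":0.1,"tz":0,"ax":0,"ay":0,"az":0},{"jaw":-0.9,"tx":0.02,"ty":0.1,"tz":0,"ax":0,"ay":0,"az":0}]' 40;  python3 - <<'E'
from h import *
s=shot('side');t=shot('top');h=np.radians(80.7);f=np.array([np.cos(h),np.sin(h)]);l=np.array([-f[1],f[0]])
u,v=np.meshgrid(np.arange(560),np.arange(420))
S=cloud(s); L=np.stack([S[:,:,:2]@f*1000-238.8,S[:,:,:2]@l*1000+531.2],-1)
for z0,z1 in((.008,.032),(.065,.135)):
  for y0 in(-50,-30,30,50):
    k=(S[:,:,2]>z0)&(S[:,:,2]<z1)&(abs(L[:,:,1]-y0)<10)&(abs(L[:,:,0]+5)<50)
    print(z0,y0,k.sum(),np.percentile(L[k][:,0],[10,50,90]).round(1) if k.sum()>3 else None)
cv2.imwrite('pics/home.png',np.hstack([cv2.resize(s['pixels'][70:230,190:330],(350,400)),cv2.resize(t['pixels'][120:260,80:260],(450,400))]))
E
```

```text
clock: 16.45
position: [0.5608, 0.1362, 0.0149]
ee_rot: [-0.273, 0.689, 0.588, 0.324]
contact_force: [-0.9, -4.4, 6.5]
width: 0.0112
gripper_force: 41.8
0.008 -50 0 None
0.008 -30 0 None
0.008 30 0 None
0.008 50 0 None
0.065 -50 0 None
0.065 -30 0 None
0.065 30 112 [-21.4 -19.6 -17.4]
0.065 50 170 [-22.1 -19.6 -17.6]
```

```bash
python3 -m pendant '[{"jaw":-0.9,"tx":0.02,"ty":0.1,"tz":0,"ax":0,"ay":0,"az":0},{"jaw":-0.9,"tx":0.03,"ty":0.2,"tz":0,"ax":0,"ay":0,"az":0},{"jaw":-0.9,"tx":0.03,"ty":0.2,"tz":0,"ax":0,"ay":0,"az":0}]' 40;python3 -m pendant '[{"jaw":-0.9,"tx":0.02,"ty":0.1,"tz":0,"ax":0,"ay":0,"az":0},{"jaw":-0.9,"tx":0.02,"ty":0.1,"tz":0,"ax":0,"ay":0,"az":0}]' 40
```

```text
clock: 16.92
position: [0.5612, 0.1382, 0.0149]
ee_rot: [-0.273, 0.689, 0.588, 0.324]
contact_force: [-0.6, -4.6, 5.3]
width: 0.011
gripper_force: 41.8
clock: 17.18
position: [0.5613, 0.1393, 0.0149]
ee_rot: [-0.273, 0.689, 0.588, 0.324]
contact_force: [-0.6, -6.5, 5.8]
width: 0.0118
gripper_force: 41.8
```

```bash
python3 -m pendant '[{"jaw":-0.9,"tx":0.02,"ty":0.1,"tz":0,"ax":0,"ay":0,"az":0},{"jaw":-0.9,"tx":0.02,"ty":0.1,"tz":0,"ax":0,"ay":0,"az":0}]' 40;python3 -m pendant '[{"jaw":-0.9,"tx":0.02,"ty":0.1,"tz":0,"ax":0,"ay":0,"az":0},{"jaw":-0.9,"tx":0.02,"ty":0.1,"tz":0,"ax":0,"ay":0,"az":0}]' 40
```

```text
clock: 17.42
position: [0.5615, 0.1402, 0.0149]
ee_rot: [-0.273, 0.689, 0.588, 0.324]
contact_force: [-1.2, -5.3, 6.1]
width: 0.0113
gripper_force: 41.8
clock: 17.68
position: [0.5616, 0.1408, 0.0149]
ee_rot: [-0.273, 0.689, 0.588, 0.323]
contact_force: [-1.8, -7.5, 7.6]
width: 0.011
gripper_force: 42.3
```

```bash
python3 -m pendant '[{"jaw":-0.9,"tx":0.02,"ty":0.1,"tz":0,"ax":0,"ay":0,"az":0},{"jaw":-0.9,"tx":0.02,"ty":0.1,"tz":0,"ax":0,"ay":0,"az":0}]' 40;python3 -m pendant '[{"jaw":-0.9,"tx":0.02,"ty":0.1,"tz":0,"ax":0,"ay":0,"az":0},{"jaw":-0.9,"tx":0.02,"ty":0.1,"tz":0,"ax":0,"ay":0,"az":0}]' 40
```

```text
clock: 17.92
position: [0.5616, 0.1408, 0.0149]
ee_rot: [-0.273, 0.689, 0.588, 0.323]
contact_force: [-4.4, -13.8, 10.7]
width: 0.0115
gripper_force: 43.4
clock: 18.18
position: [0.5617, 0.1408, 0.0149]
ee_rot: [-0.272, 0.689, 0.589, 0.323]
contact_force: [-7.8, -21.1, 14.1]
width: 0.0111
gripper_force: 44.5
```

Stopped firmly at y = 140.8 mm, against 140.0 expected, so the tray is home. I'll relax the push, release and back out along the tool axis.

```bash
python3 -m pendant '[{"jaw":-0.9,"tx":-0.03,"ty":-0.2,"tz":0,"ax":0,"ay":0,"az":0},{"jaw":-0.9,"tx":-0.03,"ty":-0.2,"tz":0,"ax":0,"ay":0,"az":0},{"jaw":-0.5,"tx":-0.03,"ty":-0.2,"tz":0,"ax":0,"ay":0,"az":0},{"jaw":-0.2,"tx":-0.03,"ty":-0.2,"tz":0,"ax":0,"ay":0,"az":0},{"jaw":-0.2,"tx":-0.03,"ty":-0.2,"tz":0,"ax":0,"ay":0,"az":0},{"jaw":-0.2,"tx":-0.03,"ty":-0.2,"tz":0,"ax":0,"ay":0,"az":0},{"jaw":-0.2,"tx":-0.3,"ty":-1.7,"tz":1.3,"ax":0,"ay":0,"az":0},{"jaw":-0.2,"tx":-0.8,"ty":-4.7,"tz":3.9,"ax":0,"ay":0,"az":0},{"jaw":-0.2,"tx":-1.6,"ty":-9.5,"tz":8,"ax":0,"ay":0,"az":0},{"jaw":-0.2,"tx":-2.4,"ty":-14.3,"tz":12,"ax":0,"ay":0,"az":0}]' 40
python3 -m pendant '[{"jaw":-0.2,"tx":-2,"ty":-6,"tz":3,"ax":0,"ay":0,"az":0},{"jaw":-0.2,"tx":-6,"ty":-12,"tz":6,"ax":0,"ay":0,"az":0},{"jaw":-0.2,"tx":-10,"ty":-17,"tz":6,"ax":0,"ay":0,"az":0},{"jaw":-0.2,"tx":-10,"ty":-17,"tz":6,"ax":0,"ay":0,"az":0}]'; python3 - <<'E'
from h import *
s=shot('side');t=shot('top');h=np.radians(80.7);f=np.array([np.cos(h),np.sin(h)]);l=np.array([-f[1],f[0]])
S=cloud(s); L=np.stack([S[:,:,:2]@f*1000-238.8,S[:,:,:2]@l*1000+531.2],-1)
for z0,z1 in((.008,.032),(.065,.135)):
  for y0 in(-50,-30,0,30,50):
    k=(S[:,:,2]>z0)&(S[:,:,2]<z1)&(abs(L[:,:,1]-y0)<8)&(abs(L[:,:,0]+5)<50)
    print(z0,y0,k.sum(),np.percentile(L[k][:,0],[10,50,90]).round(1) if k.sum()>3 else None)
cv2.imwrite('pics/home.png',np.hstack([cv2.resize(s['pixels'][70:230,190:400],(500,380)),cv2.resize(t['pixels'][60:260,80:260],(300,333),)[:] if 0 else cv2.resize(t['pixels'][60:300,70:260],(300,380))]))
E
```

```text
clock: 19.42
position: [0.5374, 0.0002, 0.1356]
ee_rot: [-0.273, 0.689, 0.588, 0.323]
contact_force: [1.8, -1.0, -0.1]
width: 0.0339
gripper_force: 0.0
clock: 19.92
position: [0.4365, -0.1713, 0.1947]
ee_rot: [-0.272, 0.691, 0.587, 0.323]
contact_force: [0.6, -0.4, -0.3]
width: 0.0343
gripper_force: 0.0
0.008 -50 69 [-0.2  2.9 17.8]
0.008 -30 68 [ 0.3  2.3 18.3]
0.008 0 64 [-30.5 -27.5   3.3]
0.008 30 71 [-0.4  2.5 42.4]
0.008 50 13 [10.8 38.5 44.1]
0.065 -50 198 [-21.8 -19.3 -17. ]
0.065 -30 203 [-21.5 -19.3 -17. ]
0.065 0 189 [-21.3 -18.9 -16.4]
0.065 30 190 [-21.8 -19.7 -17.2]
0.065 50 199 [-21.7 -19.3 -17.1]
```

View pics/home.png

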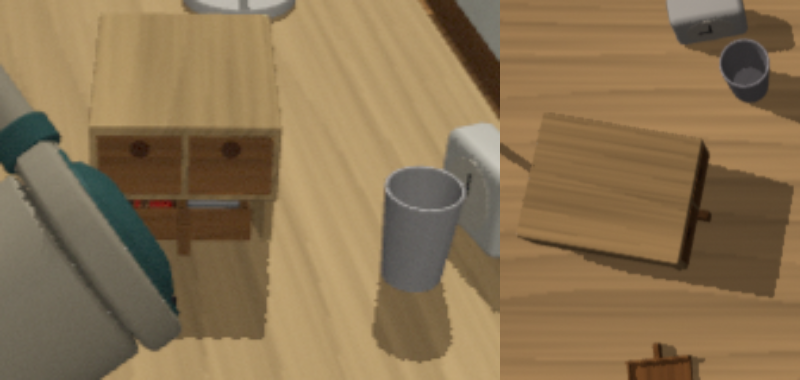

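The last picture shows the tray in the bay at (190,215), its front level with the mouth to within measurement noise. The tab stands out in the middle, the abacus and tin are visible inside, and the tumbler is undisturbed.

```bash
python3 -c "
from rig import manip; print(manip.sign_off())"
```

```text
the job is handed in; nothing more can be done
None
```

I laid the tin flat in the tray beside the abacus, slid the tray gently against the bay's stop with its front about flush with the mouth, and handed the job in at about 20 s of the 61 s.

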